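# Close up the jeweller's bench chest

### The arm

A 6-joint arm with a two-finger parallel gripper is mounted at the origin on the work surface. World frame = base frame: x ahead of the robot, y to its left, z up, the work surface at z = 0. Lengths are in m, angles in rad, forces in N, time in s.
With the tool pointing down it reaches from about 0.225 to 0.875 m from the base axis. Payload 3.4 kg.
Tool frame: the origin (TCP) lies at the very end of the fingers, on their centre line; the grasp point (between the pads) lies 19 mm behind it (manip.hold_point_z is the distance from the TCP to the grasp point, in m); z points along the fingers, y is the line along which they close (so a half turn about z gives the same grasp; the last joint's range is limited). The gripper opens to 85 mm and grips with 20 to 120 N. Pads are 22 mm wide; open, the fingers measure 114 mm over their backs; the gripper's body (76 mm by 85 mm) begins 54 mm behind the grasp point. The pads swing forward as they close: fully open they stand 13 mm farther back than shut.
Start: joints at [1.104, 0.276, 1.505, -0, 1.361, -0.121], TCP at [0.195, 0.541, 0.231] pointing down, gripper open.
Joint ranges: [-2.89, 2.89], [-0.75, 2.08], [0.22, 2.7], [-1.18, 4.32], [0.11, 2.71], [-2.7, 2.7]. Speed limits (rad/s): [2.57, 2.57, 3.14, 3.14, 3.14, 3.14].

### API

Orientations are given as a unit quaternion [w, x, y, z].
In Python, from rig import readout, viewer, order, manip gives the robot as it stands. The module is installed in compiled form; this text tells all that it offers.
- The arm moves only by the tool send_rows, never from a script. Its arguments are lists of equal length, an entry for each row: "xyz": the shift along the world's x, y, z in m, a list of three; "delta_rot": the turn, a rotation vector about the world's x, y, z in degrees, a list of three. In form: {"xyz": [[tx, ty, tz], ...], "delta_rot": [[wx, wy, wz], ...]}. A call has 1 to 12 rows; each row shifts and turns the commanded pose from where the row before left it; what a row does not reach is not made up. A row lasts 1/10 s, in which the tool goes at most 50 mm and 8.59 degrees, less where a joint would pass 70% of its speed; a pose out of reach is approached as far as the arm can. A call with a gripper value outside its range is refused whole. "gripper" is the finger opening in m, from 0 to 0.0854, set as the call begins (left out, the last holds). The fingers move at their own pace and stop on an object; "force" is the grip in N (left out, the last holds). Time passes only in rows, so rows that do not move let the fingers close. It gives the time, the measured TCP pose, the force, the opening and the grip force at its end, in the units of the state.
- readout.get_state(): the state, without advancing time (a new reading comes with each control period).
- viewer.get_image(name): name is "scene" or "top" or "wrist"; returns a dict with "color" (420x560x3 uint8, red, green, blue), "depth" (420x560 float32, m along the optical axis (not along the pixel's ray), 0 where there is no reading), "K" (3x3 intrinsics, pixels), "dist" ([k1, k2, p1, p2, k3] as OpenCV has them; the pictures are not rectified), "camera_from_world" (4x4, takes a point from world to camera coordinates). Camera axes: x right, y up, looking along -z (the intrinsics and any distortion apply to the point x, -y, -z); pixel columns grow to the right and rows downward; lengths in m; the calibration is good to about 2 mm. A picture is of the moment at which its call begins.
- order.sign_off(): hands the job in; it is judged then, once.
The state is a dict: "clock": time; "qpos": joint angles; "qd": joint speeds; "effort": joint torques, N m; "position": TCP position; "ee_rot": TCP orientation; "contact_force": force on the tool from outside, world axes, zero at the start; "moment": the same for the moment, N m; "width": finger opening in m; "gripper_force": force on a finger pad.
Only numpy, scipy, OpenCV 4.12 (cv2) and the standard library are available. Lean on these libraries where they do the work, as an engineer would, in place of code of your own. Each camera call takes 0.05 s, during which the arm holds its last target. There are 200 camera calls.

### The job

Close up the wooden chest on the jeweller's bench: with the fingertips, push both open drawers fully home and press the raised lid all the way down, in whichever order suits. It is all pushing: lift or carry nothing, do not pull a drawer right out or throw the lid back, and slam nothing. Leave the wire spool, caliper, hammer and little black tray where they lie.

Things in the scene. Friction and masses are not known exactly. Their poses are not given: they have to be found in the camera images.
- chest: dark wooden chest with brass corners, fixed to the bench, 200 mm deep (its x) x 320 wide (its y) x 110 high without the lid. Origin: centre of its underside, on the bench top. Its +x points from its drawer front to its back, its y along its width, z up; the robot faces its drawer side, more or less squarely (yaw within 0.35 rad). When shut, the faces of both drawers stand at x = -104 mm.
- left_drawer (a joint): how far the drawer on the chest's +y side (the robot's left) stands open, m: 0 fully home, at most 0.13. It slides along the chest's x, out towards -x; friction about 2 N, it stays where it is left and stops dead at 0.
- right_drawer (a joint): the same for the drawer on the chest's -y side (the robot's right).
- left_drawer_face (a point): centre of the front face of the left drawer, 31 mm above the bench, at y = +77 mm of the chest. The face is 145 mm wide and 46 high (8 to 54 mm above the bench), light wood, with a brass knob of 18 mm diameter at its centre standing 22 mm out. The point moves with the drawer. Axes as the chest's.
- right_drawer_face (a point): the same for the right drawer, at y = -77 mm of the chest.
- lid (a joint): how far the lid is raised, rad: 0 lies shut on the chest. It turns on the top back edge of the chest, the front edge rising. Friction hinge: it stays at any angle; pushing it down takes about 3 to 5 N near the front edge.
- lid_hinge (a point): middle of the hinge line, 110 mm above the bench at the top back edge of the chest (chest x = +100 mm, y = 0); the line runs along the chest's y.
- lid_edge (a point): middle of the front edge of the lid, on its outer (upper) face. The lid is a dark wooden board 206 mm from hinge line to front edge, 324 mm wide and 14 thick, outer face 14 mm off the plane through the hinge line; nothing stands on it. Shut, its outer face is level, 124 mm above the bench.
- spool: bare aluminium wire spool standing on end in front of the gap between the drawers, 36 mm diameter, 39 high, loose. Origin: centre of its underside. Leave it.
- caliper: digital caliper lying flat beside the chest, 235 mm long along its x, about 60 wide, 12 high, loose. Origin: underside, middle of the beam. Leave it.
- hammer: small hammer lying flat beside the chest, 230 mm long along its x, head at +x, loose. Leave it.
- tray: open black plastic tray of burs, 85 x 65 x 26 mm, beside the chest, loose. Origin: centre of its underside. Leave it.

How it is judged:
At the end, for the whole second after the job is handed in: Both drawers are within 4 mm of fully home, the lid is within 0.03 rad (6 mm at its front edge) of shut, the spool stands, and spool, caliper, hammer and tray are within 20 mm of where they were (value of joint each of left_drawer, right_drawer below 0.004 m and value of joint lid below 0.03 rad and distance of each of spool, caliper, hammer, tray from where it was at the start of the episode below 0.02 m and angle between spool's own z axis and vertical below 0.2 rad); the robot touches nothing.
It fails at once if a drawer is pulled out instead of pushed in (value of joint any of left_drawer, right_drawer above 0.092 m).
It fails at once if the lid is thrown back instead of pressed down (value of joint lid above 1.2 rad).
It fails at once if the lid is slammed (over 3 rad/s, 0.6 m/s at its edge) (velocity of joint lid below -3 rad/s).
It fails at once if a drawer is slammed (over 0.5 m/s) (velocity of joint any of left_drawer, right_drawer below -0.5 m/s).
It fails at once if the spool, caliper, hammer or tray is lifted, knocked over or moved over 20 mm (distance of any of spool, caliper, hammer, tray from where it was at the start of the episode above 0.02 m or angle between spool's own z axis and vertical above 0.5 rad).
It also fails if it takes over 64 s, if anything falls off the work surface, if the arm or the gripper's body presses on something with over 40 N, if the wrist force passes 120 N, or if a joint passes its speed limit or range.

## Working session

There is one attempt and no reset: what is moved stays moved. The work goes in short steps, Python scripts to look and compute and a tool call to move; the robot and the scene stay as the last step left them, time stands still between calls to the robot, and variables do not carry over. Pictures are saved under pics/ and viewed, at most 10 in all, crops included, and the job is handed in when it is done.

Besides the shell and the picture viewer there is one more tool, called as name(argument=value, ...) on one line, values as JSON. send_rows: Moves the arm, as the interface text tells. Its arguments: {"type":"object","properties":{"xyz":{"type":"array"},"delta_rot":{"type":"array"},"gripper":{"type":"number"},"force":{"type":"number"}},"required":["xyz","delta_rot"]}

```bash
mkdir -p pics
cat > h.py <<'E'
import numpy as np, cv2
from rig import readout, viewer, order, manip
def grab(n,f):
    d=viewer.get_image(n); cv2.imwrite(f'pics/{f}.png',d['color'][:,:,::-1]); np.savez(f'pics/{f}.npz',**{k:np.array(v) for k,v in d.items()}); return d
def load(f): return dict(np.load(f'pics/{f}.npz'))
def world(d,uv,dep=None):
    uv=np.array(uv,float).reshape(-1,2)
    if dep is None: dep=np.array([np.median([v for v in d['depth'][int(r)-1:int(r)+2,int(c)-1:int(c)+2].ravel() if v>0] or [0]) for c,r in uv])
    n=cv2.undistortPoints(uv.reshape(-1,1,2),d['K'],d['dist']).reshape(-1,2)
    p=np.c_[n[:,0]*dep,-n[:,1]*dep,-dep,np.ones(len(uv))]
    return (np.linalg.inv(d['camera_from_world'])@p.T).T[:,:3]
E
python3 - <<'E'
from h import *
for n in ('scene','top'): grab(n,n+'0')
s=readout.get_state();print(s)
a=np.hstack([cv2.imread('pics/scene0.png')]);
E
```

```text
{'clock': 0.1, 'qpos': array([ 1.10404415e+00,  2.76528063e-01,  1.50596901e+00,  9.23200350e-06,
        1.36073397e+00, -1.20989721e-01]), 'qd': array([ 1.39996369e-04, -1.62617543e-03, -1.04695622e-03, -6.99240350e-04,
       -1.65804189e-03,  9.70975722e-05]), 'effort': array([ 2.80605884e-03, -4.17700982e+01, -2.46404189e+01,  1.07441231e-04,
        5.83664747e-03, -1.61530147e-05]), 'position': array([0.19466194, 0.54055438, 0.23054329]), 'ee_rot': array([-2.41607086e-04,  1.72022233e-01,  9.85092727e-01, -7.82766264e-04]), 'contact_force': array([ 0.66299239, -0.1476364 ,  0.06946286]), 'moment': array([ 0.00532826,  0.01008041, -0.02049035]), 'gripper_force': 0.0, 'width': 0.08514261152059091}
```

View pics/scene0.png

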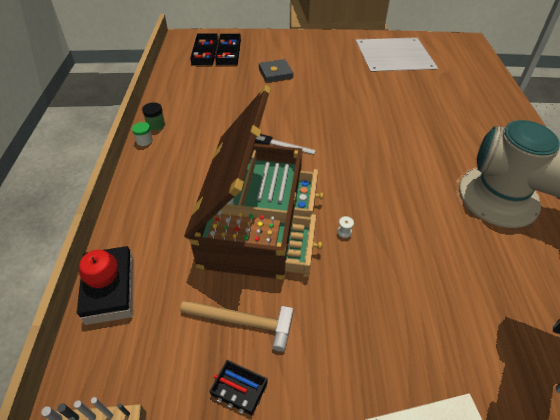

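View pics/top0.png

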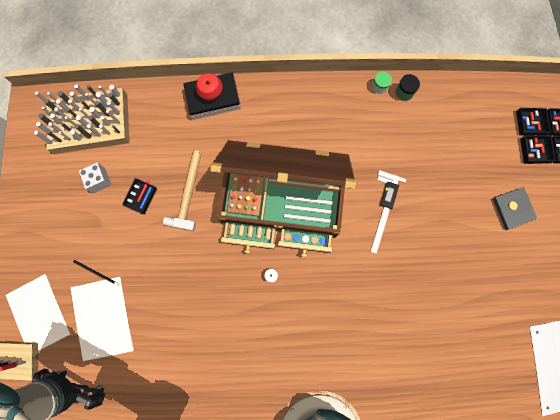

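The scene shows the chest with its lid raised past 45°. In the top view the drawer knobs are at about (247,250) and (304,254), the spool at (271,275), the hammer at (185,200) and the caliper at (388,210). I'll enlarge the top view.

Run:
```python
from h import *
c=cv2.imread('pics/top0.png')[135:285,180:380]; cv2.imwrite('pics/c1.png',cv2.resize(c,None,fx=4,fy=4,interpolation=cv2.INTER_CUBIC))
c=cv2.imread('pics/scene0.png')[80:280,180:380]; cv2.imwrite('pics/c2.png',cv2.resize(c,None,fx=3,fy=3,interpolation=cv2.INTER_CUBIC))
```

```text
(no output)
```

View pics/c1.png

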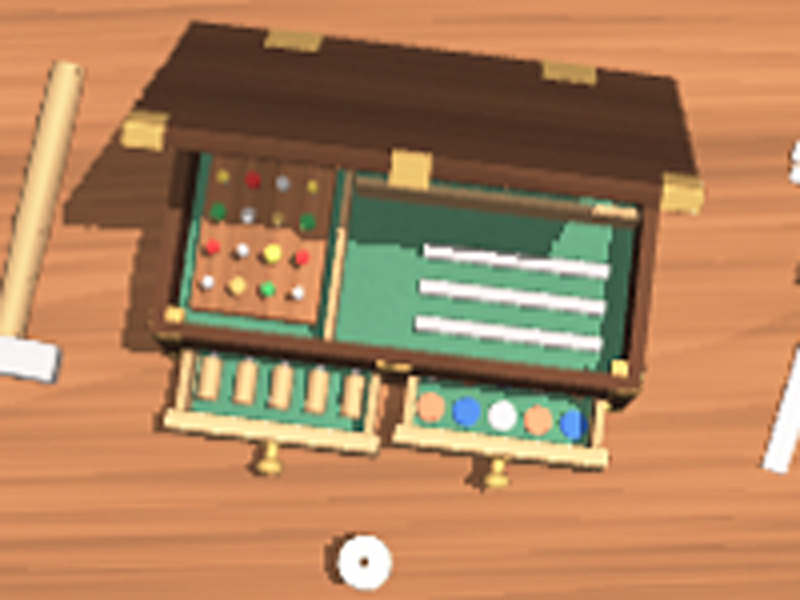

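View pics/c2.png

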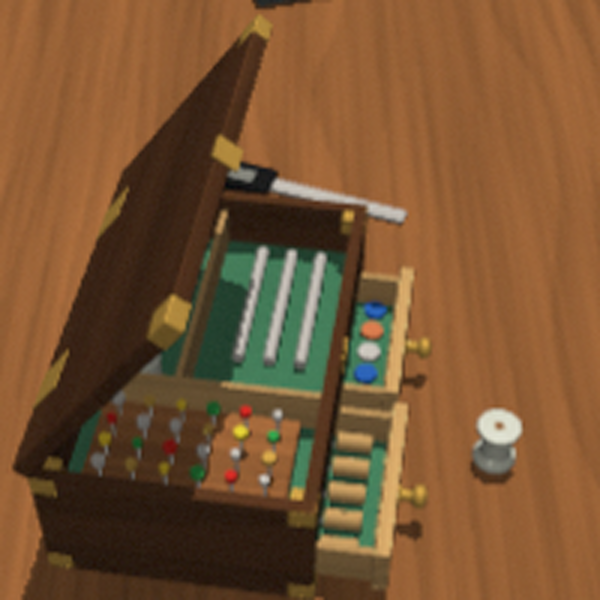

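Enlarged top crop (4×, offset 180,135): drawer face tops run (165,422)-(378,450) and (393,440)-(607,465). The knob tips are at (267,468) and (496,484), the spool top at (364,562), and the chest front rim corners at (158,333) and (635,393). The lid edge centre is near (410,165).

```bash
cat >> h.py <<'E'
def onz(d,uv,z):
    a=world(d,uv,np.full(len(uv),.5)); b=world(d,uv,np.full(len(uv),1.)); t=(np.array(z)-a[:,2])/(b[:,2]-a[:,2]); return a+t[:,None]*(b-a)
E
python3 - <<'E'
from h import *
np.set_printoptions(precision=4,suppress=True)
d=load('top0'); f=lambda L:np.array(L,float)/4+[180,135]
P=[(165,425),(378,452),(393,443),(607,466),(267,468),(496,484),(364,562),(170,316),(622,369),(410,165),(130,130),(697,190)]
uv=f(P); z=[.054]*4+[.031]*2+[.039]+[.110]*2+[.3]*3
print(np.c_[onz(d,uv,z),world(d,uv)])
s=load('scene0'); g=lambda L:np.array(L,float)/3+[180,80]
print(world(s,g([(230,150),(172,312),(260,28),(500,425),(425,347),(413,494),(120,212)])))
# lid plane from depth in top
H=np.array([(c,r) for r in range(143,180) for c in range(225,350,2)],float)
w=world(d,H); w=w[(w[:,2]>.13)]
# chest-ish plane
for k in range(6):
    c=w.mean(0); n=np.linalg.svd(w-c)[2][2]; e=np.abs((w-c)@n); w=w[e<max(.004,e.std()*1.5)]
n*=np.sign(n[2]); print(len(w),c,n,'angle',np.arccos(n[2]), 'yaw',np.degrees(np.arctan2(n[1],n[0])), w[:,2].max())
# spool
E
```

```text
[[ 0.5246  0.2475  0.054   0.5309  0.2549 -0.0013]
 [ 0.5027  0.1047  0.054   0.5078  0.1053  0.0003]
 [ 0.5085  0.0945  0.054   0.5122  0.0946  0.0171]
 [ 0.4889 -0.0483  0.054   0.4931 -0.0545  0.0034]
 [ 0.496   0.181   0.031   0.4955  0.1805  0.0364]
 [ 0.4808  0.0252  0.031   0.4804  0.0255  0.0364]
 [ 0.4302  0.1162  0.039   0.4314  0.1169  0.003 ]
 [ 0.589   0.2364  0.11    0.5891  0.2364  0.1098]
 [ 0.5464 -0.054   0.11    0.5465 -0.0541  0.1092]
 [ 0.6347  0.0809  0.3     0.6397  0.0806  0.2813]
 [ 0.659   0.2332  0.3     0.6634  0.2355  0.2847]
 [ 0.6166 -0.0744  0.3     0.6209 -0.0776  0.2826]]
[[ 0.6352  0.081   0.2816]
 [ 0.6643  0.2325  0.2825]
 [ 0.6174 -0.0607  0.2836]
 [ 0.4213  0.0876  0.0011]
 [ 0.4825  0.0328  0.0369]
 [ 0.5019  0.1816  0.0335]
 [ 0.7288 -0.0064  0.1508]]
1704 [0.6938 0.0697 0.2156] [ 0.803  -0.1199  0.5838] angle 0.9474112895925004 yaw -8.49456460174331 0.2870648646021424
```

Chest yaw is about -8.4° and its origin about (0.6465, 0.080). Both knobs project to y = ±77–78 mm, the lid edge height agrees, and the lid stands at about 0.95 rad. The drawers are open about 40 and 33 mm. I'll do the lid first: rise with fingers shut and align the yaw.

send_rows(xyz=[[0,0,0.045],[0,0,0.045],[0,0,0.05],[0.02,-0.02,0],[0.026,-0.026,0],[0.028,-0.026,0],[0.028,-0.026,0],[0.028,-0.026,0],[0.028,-0.026,0],[0.028,-0.026,0],[0.028,-0.026,0],[0.028,-0.026,0]], delta_rot=[[0,0,0],[0,0,0],[0,0,0],[0,0,2],[0,0,2],[0,0,2],[0,0,2],[0,0,2],[0,0,1.4],[0,0,0],[0,0,0],[0,0,0]], gripper=0)

```text
clock: 1.3
position: [0.4377, 0.3117, 0.3709]
ee_rot: [-0.0, 0.073, 0.997, -0.0]
contact_force: [0.6, 0.1, 0.7]
width: -0.0004
gripper_force: 0.0
```

send_rows(xyz=[[0.028,-0.026,0],[0.028,-0.026,0],[0.028,-0.026,0],[0.028,-0.026,0],[0.028,-0.026,0],[0.028,-0.026,0],[0.028,-0.026,0],[0.028,-0.026,0],[0.02,-0.02,0],[0.015,-0.012,0],[0,0,0],[0,0,0]], delta_rot=[[0,0,0],[0,0,0],[0,0,0],[0,0,0],[0,0,0],[0,0,0],[0,0,0],[0,0,0],[0,0,0],[0,0,0],[0,0,0],[0,0,0]])

```text
clock: 2.5
position: [0.6957, 0.073, 0.3703]
ee_rot: [-0.001, 0.074, 0.997, 0.0]
contact_force: [-0.2, 0.6, 0.1]
width: 0.0005
gripper_force: 0.0
```

Run:
```python
from h import *
np.set_printoptions(precision=4,suppress=True)
O=np.array([.6465,.080]);s=.185
th=np.r_[1.15,np.linspace(1.08,0,19),-.02]
x=.1-s*np.cos(th)+.014*np.sin(th)+.011; z=.11+s*np.sin(th)+.014*np.cos(th)
W=np.c_[O[0]+.989*x,O[1]-.146*x,z]
print(W[0]); print((np.diff(W,axis=0)*1000).round(0).tolist()); print(W[1],W[12],W[-1])
```

```text
[0.6942 0.073  0.2846]
[[-12.0, 2.0, -5.0], [-10.0, 1.0, -5.0], [-10.0, 1.0, -5.0], [-9.0, 1.0, -6.0], [-9.0, 1.0, -7.0], [-9.0, 1.0, -7.0], [-8.0, 1.0, -8.0], [-8.0, 1.0, -8.0], [-7.0, 1.0, -8.0], [-7.0, 1.0, -9.0], [-6.0, 1.0, -9.0], [-6.0, 1.0, -10.0], [-5.0, 1.0, -10.0], [-4.0, 1.0, -10.0], [-4.0, 1.0, -10.0], [-3.0, 0.0, -11.0], [-2.0, 0.0, -11.0], [-2.0, 0.0, -11.0], [-1.0, 0.0, -11.0], [-0.0, 0.0, -4.0]]
[0.6823 0.0747 0.2798] [0.5949 0.0876 0.1982] [0.5731 0.0908 0.1203]
```

send_rows(xyz=[[0,0,-0.03],[0,0,-0.035],[0,0,-0.02],[-0.012,0.002,-0.005],[-0.01,0.001,-0.005],[-0.01,0.001,-0.005],[-0.009,0.001,-0.006],[-0.009,0.001,-0.007],[-0.009,0.001,-0.007]], delta_rot=[[0,0,0],[0,0,0],[0,0,0],[0,0,0],[0,0,0],[0,0,0],[0,0,0],[0,0,0],[0,0,0]])

```text
clock: 3.4
position: [0.6375, 0.0821, 0.253]
ee_rot: [0.003, 0.073, 0.997, 0.001]
contact_force: [3.7, 1.2, 1.2]
width: 0.0
gripper_force: 1.7
```

Contact at about 4 N as expected, so I'll continue along the arc.

send_rows(xyz=[[-0.008,0.001,-0.008],[-0.008,0.001,-0.008],[-0.007,0.001,-0.008],[-0.007,0.001,-0.009],[-0.006,0.001,-0.009],[-0.006,0.001,-0.01],[-0.005,0.001,-0.01]], delta_rot=[[0,0,0],[0,0,0],[0,0,0],[0,0,0],[0,0,0],[0,0,0],[0,0,0]])

```text
clock: 4.1
position: [0.5894, 0.0875, 0.1889]
ee_rot: [0.0, 0.073, 0.997, 0.0]
contact_force: [1.4, 1.8, 2.2]
width: -0.0002
gripper_force: 1.4
```

send_rows(xyz=[[-0.004,0.001,-0.01],[-0.004,0.001,-0.01],[-0.003,0,-0.011],[-0.002,0,-0.011],[-0.002,0,-0.011],[-0.001,0,-0.011],[0,0,-0.003],[0,0,0]], delta_rot=[[0,0,0],[0,0,0],[0,0,0],[0,0,0],[0,0,0],[0,0,0],[0,0,0],[0,0,0]])

```text
clock: 4.9
position: [0.5731, 0.089, 0.124]
ee_rot: [-0.0, 0.073, 0.997, 0.0]
contact_force: [-4.5, 2.5, 15.9]
width: -0.0002
gripper_force: 7.7
```

Lid down with a firm 16 N at z = 0.124. Next: lift, tilt 30° so the fingers point forward, and go in front of the left drawer, outboard of its knob.

send_rows(xyz=[[0,0,0.02],[0,0,0.04],[-0.01,0.01,0.03],[-0.022,0.026,0.01],[-0.022,0.026,0],[-0.022,0.026,0],[-0.022,0.026,0],[-0.0105,0.013,0],[0,0,0],[0,0,0]], delta_rot=[[0,0,0],[0,0,0],[0,0,0],[-0.88,-5.93,0],[-0.88,-5.93,0],[-0.88,-5.93,0],[-0.88,-5.93,0],[-0.88,-5.93,0],[0,0,0],[0,0,0]])

```text
clock: 5.9
position: [0.4645, 0.2161, 0.2215]
ee_rot: [0.257, 0.069, 0.964, -0.02]
contact_force: [0.6, -0.4, 0.3]
width: -0.0003
gripper_force: 0.0
```

Run:
```python
from h import *
np.set_printoptions(precision=4,suppress=True)
d=grab('top','top1'); s=grab('scene','scene1')
c=np.hstack([cv2.resize(cv2.imread('pics/top1.png')[135:295,200:360],(400,400)),cv2.resize(cv2.imread('pics/scene1.png')[120:320,180:380],(400,400))]); cv2.imwrite('pics/c3.png',c)
q=readout.get_state();print(q['position'],q['ee_rot'],q['qpos'])
```

```text
[0.4667 0.2157 0.2226] [ 0.258   0.0711  0.9633 -0.0193] [ 0.5167  0.0157  1.9786 -0.4566  0.7748 -0.6375]
```

View pics/c3.png

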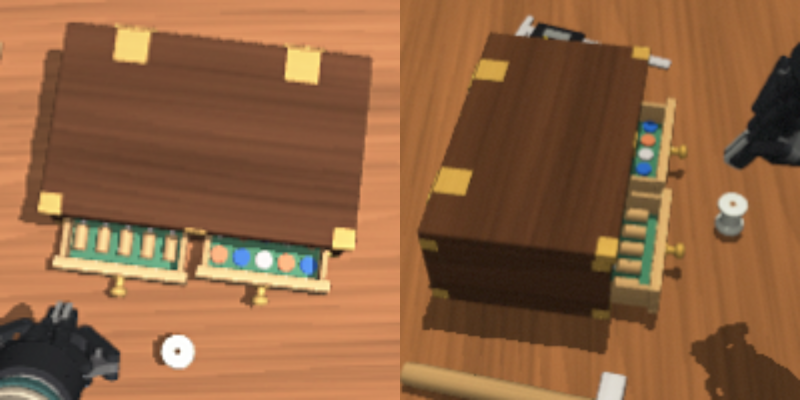

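The lid lies shut, both drawers are still open, and the spool stands at (178,351) in the left half. I'll descend and push the left drawer.

send_rows(xyz=[[0,0,-0.03],[0,0,-0.04],[0,0,-0.04],[0,0,-0.04],[0,0,-0.03],[0,0,-0.011],[0.01,-0.0015,0],[0.01,-0.0015,0],[0.01,-0.0015,0],[0.01,-0.0015,0],[0.008,-0.0012,0]], delta_rot=[[0,0,0],[0,0,0],[0,0,0],[0,0,0],[0,0,0],[0,0,0],[0,0,0],[0,0,0],[0,0,0],[0,0,0],[0,0,0]])

```text
clock: 7.1
position: [0.516, 0.2075, 0.0311]
ee_rot: [0.258, 0.072, 0.963, -0.019]
contact_force: [-1.8, 0.6, 0.8]
width: -0.0004
gripper_force: 1.1
```

send_rows(xyz=[[0.008,-0.0012,0],[0.008,-0.0012,0],[0.008,-0.0012,0],[0.006,-0.0009,0],[0.004,-0.0006,0],[0.002,-0.0003,0],[0,0,0]], delta_rot=[[0,0,0],[0,0,0],[0,0,0],[0,0,0],[0,0,0],[0,0,0],[0,0,0]])

```text
clock: 7.8
position: [0.5497, 0.2036, 0.0313]
ee_rot: [0.258, 0.071, 0.963, -0.019]
contact_force: [0.1, -1.2, -0.2]
width: -0.0003
gripper_force: 0.2
```

send_rows(xyz=[[0.003,-0.0004,0],[0.003,-0.0004,0],[0.002,-0.0003,0],[0,0,0]], delta_rot=[[0,0,0],[0,0,0],[0,0,0],[0,0,0]])

```text
clock: 8.2
position: [0.5578, 0.2025, 0.0314]
ee_rot: [0.258, 0.071, 0.963, -0.019]
contact_force: [-0.6, 0.0, -0.8]
width: 0.0
gripper_force: 0.2
```

send_rows(xyz=[[0.003,-0.0004,0],[0.003,-0.0004,0],[0.001,-0.0002,0],[0,0,0]], delta_rot=[[0,0,0],[0,0,0],[0,0,0],[0,0,0]])

```text
clock: 8.6
position: [0.5603, 0.202, 0.0311]
ee_rot: [0.257, 0.07, 0.964, -0.018]
contact_force: [-23.3, 5.8, 15.7]
width: 0.0002
gripper_force: 11.5
```

Run:
```python
from h import *
grab('top','top2'); grab('scene','scene2')
c=np.hstack([cv2.resize(cv2.imread('pics/top2.png')[175:275,210:310],(400,400),interpolation=2),cv2.resize(cv2.imread('pics/scene2.png')[170:290,250:370],(400,400),interpolation=2)]); cv2.imwrite('pics/c4.png',c)
```

```text
(no output)
```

View pics/c4.png

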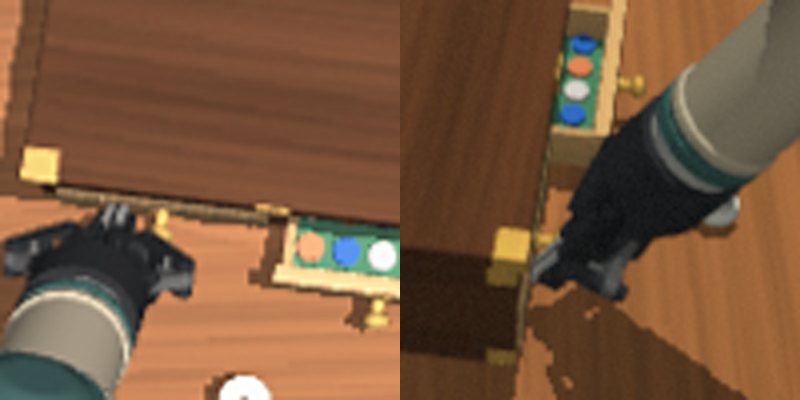

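The left drawer is flush with a 23 N stop. Back off, lift, and cross over to the right drawer.

send_rows(xyz=[[-0.009,0.0013,0],[-0.02,0.003,0],[-0.03,0.0044,0],[-0.03,0.0044,0.02],[0,0,0.04],[0,0,0.045],[0,0,0.045],[-0.005,-0.03,0],[-0.008,-0.045,0],[-0.008,-0.045,0],[-0.008,-0.045,0],[-0.008,-0.045,0]], delta_rot=[[0,0,0],[0,0,0],[0,0,0],[0,0,0],[0,0,0],[0,0,0],[0,0,0],[0,0,0],[0,0,0],[0,0,0],[0,0,0],[0,0,0]])

```text
clock: 9.9
position: [0.4424, 0.0214, 0.177]
ee_rot: [0.258, 0.071, 0.963, -0.02]
contact_force: [-0.2, 0.8, -0.2]
width: 0.0004
gripper_force: 0.0
```

send_rows(xyz=[[0,0,0],[0,0,0]], delta_rot=[[0,0,0],[0,0,0]])

```text
clock: 10.1
position: [0.4431, 0.0217, 0.1768]
ee_rot: [0.258, 0.073, 0.963, -0.02]
contact_force: [0.4, 0.4, 0.2]
width: -0.0001
gripper_force: 0.0
```

send_rows(xyz=[[-0.01,-0.022,0],[0,0,-0.035],[0,0,-0.04],[0,0,-0.04],[0,0,-0.031],[0.01,-0.0015,0],[0.012,-0.0018,0],[0.012,-0.0018,0],[0.01,-0.0015,0],[0.008,-0.0012,0],[0.008,-0.0012,0],[0.008,-0.0012,0]], delta_rot=[[0,0,0],[0,0,0],[0,0,0],[0,0,0],[0,0,0],[0,0,0],[0,0,0],[0,0,0],[0,0,0],[0,0,0],[0,0,0],[0,0,0]])

```text
clock: 11.3
position: [0.5033, -0.0108, 0.0578]
ee_rot: [0.241, 0.071, 0.968, -0.017]
contact_force: [-0.0, 0.7, -0.8]
width: -0.0003
gripper_force: 0.0
```

send_rows(xyz=[[0.008,-0.0012,0],[0.006,-0.0009,0],[0.005,-0.0007,0],[0.003,-0.0004,0],[0.002,-0.0003,0],[0,0,0]], delta_rot=[[0,0,0],[0,0,0],[0,0,0],[0,0,0],[0,0,0],[0,0,0]])

```text
clock: 11.9
position: [0.5269, -0.0141, 0.0576]
ee_rot: [0.241, 0.071, 0.968, -0.017]
contact_force: [-0.4, 0.1, -0.5]
width: 0.0003
gripper_force: 0.0
```

The descent was clipped at z = 0.058, so the tip passed just above the face top without force. I'll rise straight up before backing off, so nothing gets hooked.

send_rows(xyz=[[0,0,0.02],[0,0,0.02],[-0.03,0.0044,0],[-0.035,0.0052,0],[-0.025,0.0037,0],[0,0,0]], delta_rot=[[0,0,0],[0,0,0],[0,0,0],[0,0,0],[0,0,0],[0,0,0]])

```text
clock: 12.5
position: [0.4313, 0.0004, 0.0959]
ee_rot: [0.238, 0.071, 0.968, -0.016]
contact_force: [0.8, 0.1, 0.4]
width: -0.0001
gripper_force: 0.0
```

Run:
```python
from h import *
np.set_printoptions(precision=4,suppress=True)
q=readout.get_state();print(q['position'],q['ee_rot'],q['qpos'])
grab('top','top3'); grab('scene','scene3')
c=np.hstack([cv2.resize(cv2.imread('pics/top3.png')[175:295,230:350],(400,400),interpolation=2),cv2.resize(cv2.imread('pics/scene3.png')[150:270,260:380],(400,400),interpolation=2)]); cv2.imwrite('pics/c5.png',c)
```

```text
[0.4313 0.0004 0.0959] [ 0.2382  0.0709  0.9685 -0.0162] [-0.1738  0.0167  2.3679  0.0556  0.2755 -1.6481]
```

View pics/c5.png

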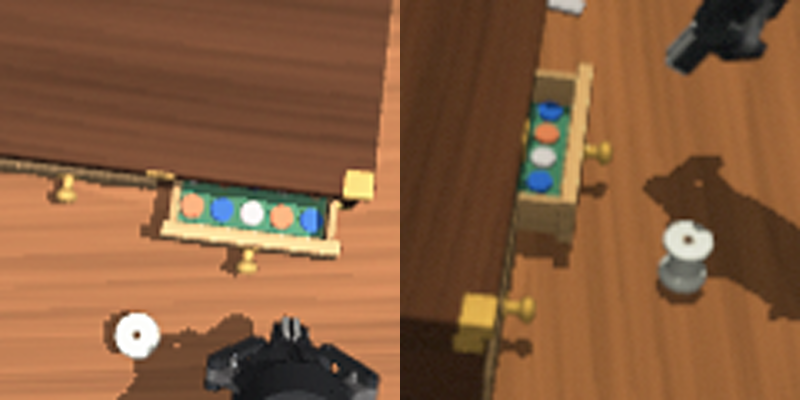

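The right drawer is unmoved. Joint 5 is running near its lower limit at short reach, so I'll go farther forward (25 mm short of the face) and descend only to about z = 0.042.

send_rows(xyz=[[0.02,-0.003,0],[0.021,-0.003,0],[0,0,-0.02],[0,0,-0.018],[0,0,-0.01],[0,0,-0.006],[0,0,0]], delta_rot=[[0,0,0],[0,0,0],[0,0,0],[0,0,0],[0,0,0],[0,0,0],[0,0,0]])

```text
clock: 13.3
position: [0.4803, -0.0075, 0.0482]
ee_rot: [0.239, 0.071, 0.968, -0.016]
contact_force: [-0.4, -0.6, -0.0]
width: 0.0
gripper_force: 0.0
```

```bash
python3 -c "
from h import *
q=readout.get_state();print(q['position'],q['ee_rot'],q['qpos'])"
```

```text
[ 0.480338   -0.00745034  0.04820332] [ 0.23888361  0.0711387   0.96830168 -0.0163021 ] [-0.1710227   0.19429865  2.35853896  0.12990288  0.10624687 -1.72093945]
```

Joint 5 sits at its limit. I'll back off, take 9° off the tilt, and descend again.

send_rows(xyz=[[-0.005,0.0007,0.01],[-0.003,0.0004,0.01],[0,0,0],[0,0,-0.012],[0,0,-0.014],[0,0,0]], delta_rot=[[0.66,4.45,0],[0.66,4.45,0],[0,0,0],[0,0,0],[0,0,0],[0,0,0]])

```text
clock: 13.9
position: [0.469, -0.0056, 0.0405]
ee_rot: [0.16, 0.072, 0.984, -0.01]
contact_force: [-0.6, -0.1, -0.4]
width: 0.0002
gripper_force: 0.0
```

```bash
python3 -c "
from h import *
q=readout.get_state();print(q['position'],q['ee_rot'],q['qpos'])"
```

```text
[ 0.46896052 -0.00562756  0.0405222 ] [ 0.16043754  0.07235286  0.98433629 -0.01034062] [-0.16809603  0.21046429  2.2557855   0.02789467  0.35266528 -1.616758  ]
```

send_rows(xyz=[[0.006,-0.0009,0],[0.008,-0.0012,0],[0.008,-0.0012,0],[0.008,-0.0012,0.001],[0.008,-0.0012,0.001],[0,0,0]], delta_rot=[[0,0,0],[-0.22,-1.48,0],[-0.22,-1.48,0],[-0.22,-1.48,0],[-0.22,-1.48,0],[0,0,0]])

```text
clock: 14.5
position: [0.5088, -0.0116, 0.0442]
ee_rot: [0.213, 0.072, 0.974, -0.014]
contact_force: [-0.1, 0.3, -1.1]
width: 0.0001
gripper_force: 0.3
```

```bash
python3 -c "
from h import *
q=readout.get_state();print(q['position'],q['ee_rot'],q['qpos'])"
```

```text
[ 0.50878203 -0.01161785  0.04424197] [ 0.2129892   0.07154365  0.97432715 -0.014273  ] [-0.16801365  0.23685219  2.26259587  0.05504248  0.21235858 -1.64349117]
```

send_rows(xyz=[[0.006,-0.0009,0],[0.006,-0.0009,0],[0.004,-0.0006,0],[0.003,-0.0004,0],[0,0,0]], delta_rot=[[0,0,0],[0,0,0],[0,0,0],[0,0,0],[0,0,0]])

```text
clock: 15.0
position: [0.5265, -0.0142, 0.0436]
ee_rot: [0.211, 0.071, 0.975, -0.014]
contact_force: [-5.4, 0.6, 1.8]
width: -0.0002
gripper_force: 2.7
```

send_rows(xyz=[[0.002,-0.0003,0],[0.002,-0.0003,0],[0,0,0]], delta_rot=[[0,0,0],[0,0,0],[0,0,0]])

```text
clock: 15.3
position: [0.5267, -0.014, 0.0422]
ee_rot: [0.208, 0.071, 0.975, -0.014]
contact_force: [-13.9, 0.3, 9.0]
width: -0.0002
gripper_force: 6.8
```

send_rows(xyz=[[-0.008,0.0012,0],[-0.015,0.0022,0.01],[-0.02,0.003,0.03],[-0.03,0,0.04],[-0.04,0,0.03],[-0.04,0,0.03],[-0.02,0,0.02],[0,0,0]], delta_rot=[[0,0,0],[0,0,0],[0.5,4,0],[0.5,4,0],[0.5,4,0],[0.5,4,0],[0,0,0],[0,0,0]])

```text
clock: 16.1
position: [0.3599, -0.0092, 0.2075]
ee_rot: [0.078, 0.073, 0.994, -0.008]
contact_force: [1.0, -0.0, 0.5]
width: 0.0002
gripper_force: 0.0
```

Run:
```python
from h import *
np.set_printoptions(precision=4,suppress=True)
grab('top','top4'); grab('scene','scene4')
c=np.hstack([cv2.resize(cv2.imread('pics/top4.png')[135:295,200:360],(400,400),interpolation=2),cv2.resize(cv2.imread('pics/scene4.png')[130:290,220:380],(400,400),interpolation=2)]); cv2.imwrite('pics/c6.png',c)
q=readout.get_state();print(q['position'],q['qpos'])
```

```text
[ 0.36   -0.0089  0.2048] [-0.2278 -0.1275  2.0356  0.0099  1.0811 -1.6566]
```

View pics/c6.png

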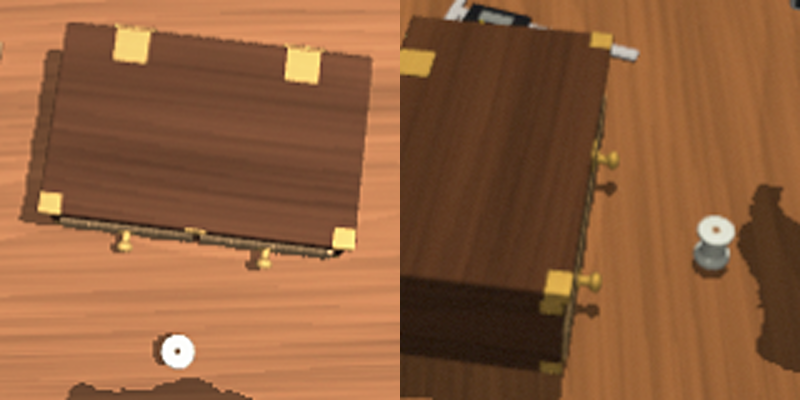

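Everything appears shut: knob tips at (124,247) and (263,266), both drawer faces flush, and the spool still at (178,351). One numeric check of the knobs and lid.

Run:
```python
from h import *
np.set_printoptions(precision=4,suppress=True)
d=load('top4'); O=np.array([.6465,.080]); u=np.array([.989,-.146]);v=np.array([.146,.989])
p=onz(d,np.array([(124,247),(263,267)])/2.5+[200,135],[.031]*2)[:,:2]-O
print(np.c_[p@u,p@v])
H=np.array([(c,r) for r in range(153,215,3) for c in range(232,330,4)],float); w=world(d,H); 
A=np.c_[w[:,:2],np.ones(len(w))]; k=w[:,2]>.1; c=np.linalg.lstsq(A[k],w[k,2],rcond=None)[0]; print(c[:2],w[k,2].mean(),k.sum())
# face lines by depth in the scene view: left/right strip nearest points at knob height
s=load('scene4'); R,C=np.mgrid[150:280:1,270:320]; w=world(s,np.c_[C.ravel(),R.ravel()]); q=(w[:,:2]-O); X=np.c_[q@u,q@v,w[:,2]]
for sg in(1,-1):
    m=(X[:,2]>.02)&(X[:,2]<.05)&(np.abs(X[:,1]*sg-.077)<.06)&(np.abs(X[:,1]*sg-.077)>.014)&(X[:,0]>-.15); print(m.sum(),np.median(X[m,0]) if m.any() else 0)
```

```text
[[-0.1131  0.0766]
 [-0.1169 -0.0774]]
[-0.0032 -0.0008] 0.12447956284016165 521
35 -0.09659894892717608
23 -0.0972974334848853
```

```bash
python3 -c "
from h import *
print(order.sign_off())"
```

```text
the job is handed in; nothing more can be done
None
```

I pushed both drawers home and pressed the lid down; the last images show all three shut and the spool standing. I then handed the job in at about 16 s; it returned no verdict. I did not measure the caliper, hammer and tray positions at the end, but no planned move went near them.

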